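# Find the hidden notch and tip the pawn bin open

## Task

The galvanised pawn bin is locked shut: turn the red knob beside it slowly clockwise until you feel it ease into the hidden notch that frees the bin, and let go of it there. Then gently tip the bin forward as far as it goes and leave it open with its two pawns still inside. Never force or slam the bin (if it will not move with a light pull, it is still locked), and leave everything else on the table where it stands.

Things in the scene. Friction and masses are not known exactly. Their poses are not given: they have to be found in the camera images.
- binstand: fixed steel stand bolted to the table, position and yaw vary; base plate 220 (x) x 340 (y) x 8 mm. Origin on the table, 10 mm ahead of the plate's centre; x to its back (away from the robot), y left, z up. Grey lock housing on its right: x +-0.05, y -0.145 to -0.017 m, top at z 85 mm. The bin hangs between two cheek plates on the left, centred at y +0.075 m.
- knob_grip (a point): point on the vertical axis of the round ribbed red knob on the housing top, at the height to grip it: 107 mm above the table, at x 0, y -0.095 m in the stand's frame. Knob 40 mm across, from z 89 to 119 mm, on a black disc of 52 mm; it looks the same all round. Turn it clockwise seen from above; it stays where it is left (only on the flank of the notch does it slide in by itself) and may be turned back.
- lock (a point): centre of the housing top, 85 mm above the table. In it a spring plunger rides on a notched plate under the knob. The notch's centre lies 0.3 to 1.5 rad clockwise of the start, new each time and unseen; the bin is free only within 0.05 rad of it. 0.7 rad past it the knob meets a stop.
- plunger_at (a point): point on the housing top above the plunger. Feel of the knob, turning clockwise: light and steady (within 0.15 N m); from about 0.18 to 0.06 rad before the notch's centre the moment dips 0.1 to 0.3 N m below that, pulling onward (plunger sliding in); steady again on the notch's floor (+-0.04 rad); turned on out of it, 0.1 to 0.5 N m above, and the bin is locked again.
- bin: open galvanised bin, 120 (x) x 140 (y) x 100 mm, walls 3 mm, 0.6 kg; origin on its pivot pin (along y, 30 mm above the table, at x -0.03, y +0.075 m in the stand's frame), z up when shut; spans x -0.020 to 0.100, y +-0.07, z -0.015 to 0.085 m. Tips about y, its top to the stand's -x and down, from 0 (shut) to a stop at 0.62 rad.
- bin_grip (a point): middle of the walnut tab on the bin's front rim: 10 thick (x), 60 wide (y), rising 27 mm over the rim; at x -0.020, z 0.100 m in the bin's frame (130 mm above the table when shut, tab top 142 mm). Pinch it from above, or hook it from behind with closed fingers. Unlocked, it tips at 3 to 7 N and stays at any angle by friction; locked, it has 1 to 3 mm of play, then is solid.
- pawn4: lathe-turned ash chess pawn, 28 mm across its foot, 50 mm tall, 20 g; origin at the centre of its foot, z up its axis; stands inside the bin
- pawn5: lathe-turned ash chess pawn, 28 mm across its foot, 50 mm tall, 20 g; origin at the centre of its foot, z up its axis; stands inside the bin
- pawn0: lathe-turned ash chess pawn, 28 mm across its foot, 50 mm tall, 20 g; origin at the centre of its foot, z up its axis; stands on the table, leave alone
- pawn1: lathe-turned ash chess pawn, 28 mm across its foot, 50 mm tall, 20 g; origin at the centre of its foot, z up its axis; stands on the table, leave alone
- pawn2: lathe-turned ash chess pawn, 28 mm across its foot, 50 mm tall, 20 g; origin at the centre of its foot, z up its axis; stands on the table, leave alone
- pawn3: lathe-turned ash chess pawn, 28 mm across its foot, 50 mm tall, 20 g; origin at the centre of its foot, z up its axis; stands on the table, leave alone
- bookend: heavy walnut bookend, 100 (x) x 90 (y) x 150 mm, 0.9 kg, origin at the centre of its underside, z up; leave alone
- saucer: white porcelain saucer, 136 mm across, 18 mm high, origin at the centre of its underside, z up; leave alone
- cup: blue ceramic coffee cup, 80 mm across, 75 mm high, handle at its +y side, origin at the centre of its underside, z up; leave alone

How it is judged:
At the end, for the whole second after the job is handed in: The bin is tipped forward by at least 0.54 rad (its stop is at 0.62), at rest, with both of its pawns inside it (angle between bin's own z axis and vertical above 0.54 rad and angular speed of bin below 0.05 rad/s and x of pawn4 in the frame of bin between -0.03 and 0.11 m and y of pawn4 in the frame of bin between -0.08 and 0.08 m and z of pawn4 in the frame of bin between -0.03 and 0.085 m and x of pawn5 in the frame of bin between -0.03 and 0.11 m and y of pawn5 in the frame of bin between -0.08 and 0.08 m and z of pawn5 in the frame of bin between -0.03 and 0.085 m); the robot touches nothing.
It fails at once if the bin is forced: more than 35 N between the arm or fingers and the bin (contact force between any of the fingers, the arm and bin above 35 N).
It fails at once if the bin is slammed: it turns faster than 2 rad/s (angular speed of bin above 2 rad/s).
It fails at once if a pawn, the bookend, the saucer or the cup on the table is shifted by more than 20 mm or tipped ((distance of pawn0 from where it was at the start of the episode above 0.02 m or angle between pawn0's own z axis and vertical above 0.3 rad) or (distance of pawn1 from where it was at the start of the episode above 0.02 m or angle between pawn1's own z axis and vertical above 0.3 rad) or (distance of pawn2 from where it was at the start of the episode above 0.02 m or angle between pawn2's own z axis and vertical above 0.3 rad) or (distance of pawn3 from where it was at the start of the episode above 0.02 m or angle between pawn3's own z axis and vertical above 0.3 rad) or (distance of bookend from where it was at the start of the episode above 0.02 m or angle between bookend's own z axis and vertical above 0.3 rad) or (distance of saucer from where it was at the start of the episode above 0.02 m or angle between saucer's own z axis and vertical above 0.3 rad) or (distance of cup from where it was at the start of the episode above 0.02 m or angle between cup's own z axis and vertical above 0.3 rad)).
It also fails if it takes over 72 s, if anything falls off the work surface, if the arm or the gripper's body presses on something with over 40 N, if the wrist force passes 120 N, or if a joint passes its speed limit or range.

## Robot

A 7-joint arm with a two-finger parallel gripper is mounted at the origin on the work surface. World frame = base frame: x ahead of the robot, y to its left, z up, the work surface at z = 0. Lengths are in m, angles in rad, forces in N, time in s.
With the tool pointing down it reaches from about 0.4 to 0.925 m from the base axis. Payload 5.6 kg.
Tool frame: the origin (TCP) lies on the centre line of the jaws, within the pads' length; the fingertips stand 25 mm ahead of it and the grasp point (between the pads) lies 6 mm ahead of it; z points along the fingers, y is the direction in which the jaws open and shut (so a half turn about z gives the same grasp; the last joint's range is limited). The gripper opens to 85 mm and grips with 20 to 120 N. Pads are 22 mm wide; open, the fingers measure 114 mm over their backs; the gripper's body (76 mm by 85 mm) begins 54 mm behind the grasp point. The pads swing forward as they close: fully open they stand 13 mm farther back than shut.
Start: joints at [-1.271, 0.468, -0.012, 1.603, 0.006, 1.071, -0.056], TCP at [0.219, 0.612, 0.256] pointing down, gripper open.
Joint ranges: [-2.53, 2.53], [-0.31, 2.02], [-1.57, 1.55], [0.28, 2.44], [-1.29, 4.43], [0.15, 1.84], [-2.92, 2.92]. Speed limits (rad/s): [2.57, 2.57, 3.14, 3.14, 3.14, 3.14, 3.14].

## Interface

Orientations are given as a unit quaternion [x, y, z, w].
In Python, from plant import get_state, snapshot, finish_job gives the robot as it stands.
- The arm moves only by the tool move_arm, never from a script. Its argument "motion" is a list that holds one entry, the list of rows, each a list of 7 numbers: the shift along the tool's x, y, z in m, then the turn, a rotation vector about the tool's x, y, z in degrees, then the closure, from 0 (fully open) to 1 (shut). A call has exactly 5 rows; each row shifts and turns the commanded pose from where the row before left it, along the tool's axes as they then stand; what a row does not reach is not made up. A row lasts 1/10 s, in which the tool goes at most 50 mm and 8.59 degrees, less where a joint would pass 70% of its speed; a pose out of reach is approached as far as the arm can. A call with a gripper value outside its range is refused whole. The fingers move at their own pace and stop on an object; "squeeze" is the grip in N (left out, the last holds). Time passes only in rows, so rows that do not move let the fingers close, or fill a call up. It gives the time, the measured TCP pose, the force and the opening at its end, in the units of the state.
- get_state(): the state, without advancing time (a new reading comes with each control period).
- snapshot(name): name is "scene" or "side" or "wrist"; returns a dict with "color" (420x560x3 uint8, red, green, blue), "vertical_fov" (degrees; the focal length in pixels is half the picture's height over the tangent of half this angle, whatever the lens; pixels are square), "cx", "cy" (the principal point, pixels), "D" ([k1, k2, p1, p2, k3] as OpenCV has them; the pictures are not rectified), "cam_to_world" (4x4, takes a point from camera to world coordinates); the wrist camera has in their place "hand_eye" (4x4, takes a point from camera to tool coordinates, whose origin is the TCP and whose axes are the flange's). Camera axes: x right, y up, looking along -z (the intrinsics and any distortion apply to the point x, -y, -z); pixel columns grow to the right and rows downward; lengths in m; the calibration is good to about 2 mm. A picture is of the moment at which its call begins: read the wrist's pose just before it. There is no depth.
- finish_job(): hands the job in, once; it reports no verdict.
The state is a dict: "time": time; "joints": joint angles; "qd": joint speeds; "effort": joint torques, N m; "eef_pos": TCP position; "tcp_rot": TCP orientation; "ft_force": force on the tool from outside, world axes, zero at the start; "torque": the same for the moment, N m; "grip_width": opening from 0.0 (shut) to 1.0 (fully open).
Only numpy, scipy, OpenCV 4.12 (cv2) and the standard library are available. Lean on these libraries where they do the work, as an engineer would, in place of code of your own. Each camera call takes 0.05 s, during which the arm holds its last target. There are 200 camera calls.

## Working session

There is one attempt and no reset: what is moved stays moved. The work goes in short steps, Python scripts to look and compute and a tool call to move; the robot and the scene stay as the last step left them, time stands still between calls to the robot, and variables do not carry over. Pictures are saved under pics/ and viewed, about 8 in all and at most 12, crops included, and the job is handed in when it is done.

Besides the shell and the picture viewer there is one more tool, called by a JSON object that holds its "fn" and its "kwargs", one argument or row to a line. move_arm: Moves the arm, as the interface text tells. Its arguments: {"type":"object","properties":{"motion":{"type":"array","items":{"type":"array","items":{"type":"array","items":{"type":"number"}}}},"squeeze":{"type":"number"}},"required":["motion"]}

```bash
mkdir -p pics; ls; cat > h.py <<'E'
import numpy as np, cv2, pickle
from scipy.spatial.transform import Rotation as R
from plant import get_state, snapshot, finish_job
def shot(name,fn):
    s=get_state(); d=snapshot(name)
    if 'hand_eye' in d:
        T=np.eye(4);T[:3,:3]=R.from_quat(s['tcp_rot']).as_matrix();T[:3,3]=s['eef_pos']
        d['cam_to_world']=T@np.array(d['hand_eye'])
    cv2.imwrite('pics/%s.png'%fn,d['color'][...,::-1]); pickle.dump(d,open('pics/%s.pkl'%fn,'wb')); return d
def load(fn): return pickle.load(open('pics/%s.pkl'%fn,'rb'))
def K(d):
    h=d['color'].shape[0]; f=h/2/np.tan(np.radians(d['vertical_fov'])/2)
    return np.array([[f,0,d['cx']],[0,f,d['cy']],[0,0,1]]),np.array(d['D'],float)
def ray(d,uv):
    k,D=K(d); p=cv2.undistortPoints(np.array([[uv]],float),k,D)[0,0]
    T=np.array(d['cam_to_world']); v=T[:3,:3]@np.array([p[0],-p[1],-1]); return T[:3,3],v/np.linalg.norm(v)
def onz(d,uv,z):
    o,v=ray(d,uv); return o+v*(z-o[2])/v[2]
def proj(d,P):
    k,D=K(d); T=np.linalg.inv(np.array(d['cam_to_world'])); c=T[:3,:3]@np.array(P)+T[:3,3]
    return cv2.projectPoints(np.array([[c[0],-c[1],-c[2]]]),np.zeros(3),np.zeros(3),k,D)[0][0,0]
def tri(d1,a,d2,b):
    o1,v1=ray(d1,a);o2,v2=ray(d2,b); s=np.linalg.lstsq(np.c_[v1,-v2],o2-o1,rcond=None)[0]
    p,q=o1+v1*s[0],o2+v2*s[1]; return (p+q)/2,np.linalg.norm(p-q)
def blobs(d,lo,hi,amin=30):
    hsv=cv2.cvtColor(d['color'],cv2.COLOR_RGB2HSV); m=cv2.inRange(hsv,np.array(lo),np.array(hi))
    if lo[0]==0: m|=cv2.inRange(hsv,np.array([172,lo[1],lo[2]]),np.array([180,hi[1],hi[2]]))
    n,l,st,c=cv2.connectedComponentsWithStats(m)
    return [(st[i].tolist(),c[i].round(1).tolist()) for i in range(1,n) if st[i][4]>=amin]
E
python3 - <<'E'
from h import *
s=get_state(); print(s)
for n in('scene','side','wrist'):
    d=shot(n,n); print(n,d['vertical_fov'],np.array(d['cam_to_world']).round(3).tolist(),'red',blobs(d,[0,130,60],[8,255,255]))
a=[cv2.imread('pics/%s.png'%n) for n in('scene','side')]
cv2.imwrite('pics/v1.png',cv2.resize(np.vstack(a),None,fx=.71,fy=.71,interpolation=cv2.INTER_AREA))
E
```

```text
pics
{'time': 0.0, 'joints': array([-1.27102911,  0.46841796, -0.01161181,  1.60362768,  0.0059994 ,
        1.07140327, -0.05630584]), 'qd': array([ 0.00067591,  0.00037865, -0.00054351, -0.00021837,  0.0007836 ,
        0.0014408 , -0.0009546 ]), 'effort': array([-3.54381027e-04, -5.32372713e+01,  2.09831167e-02, -2.51311916e+01,
        1.13538519e-02,  7.63583870e-03,  2.85016188e-05]), 'eef_pos': array([0.21834387, 0.61167967, 0.25531015]), 'tcp_rot': array([ 1.70576348e-01,  9.85344041e-01, -9.05851950e-04, -9.51135403e-05]), 'ft_force': array([-0.03569523,  0.24896198,  0.25541787]), 'torque': array([ 0.02572561, -0.00760125,  0.01438319]), 'grip_width': 0.9977667385515354}
scene 47.13609615680065 [[-0.828, -0.446, 0.338, 0.934], [0.56, -0.644, 0.521, 0.636], [-0.014, 0.621, 0.784, 1.104], [0.0, 0.0, 0.0, 1.0]] red [([242, 224, 18, 20, 280], [250.6, 233.3])]
side 42.00142234551805 [[-0.95, 0.232, -0.21, 0.201], [-0.313, -0.722, 0.617, 0.787], [-0.009, 0.652, 0.759, 1.106], [0.0, 0.0, 0.0, 1.0]] red [([218, 191, 19, 22, 337], [226.7, 201.8]), ([19, 409, 20, 11, 149], [28.4, 415.2])]
wrist 63.325003489516824 [[0.336, -0.908, -0.251, 0.154], [0.942, 0.323, 0.092, 0.636], [-0.003, -0.267, 0.964, 0.373], [0.0, 0.0, 0.0, 1.0]] red []
```

View pics/scene.png

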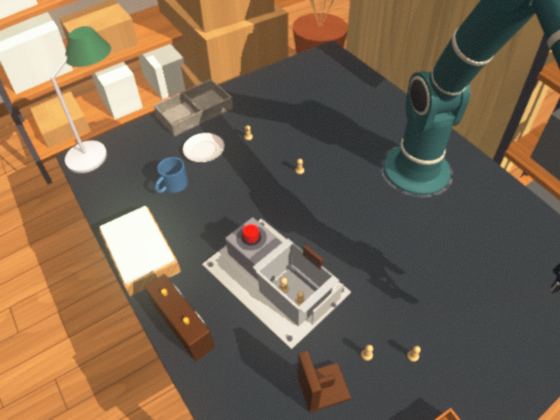

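View pics/side.png

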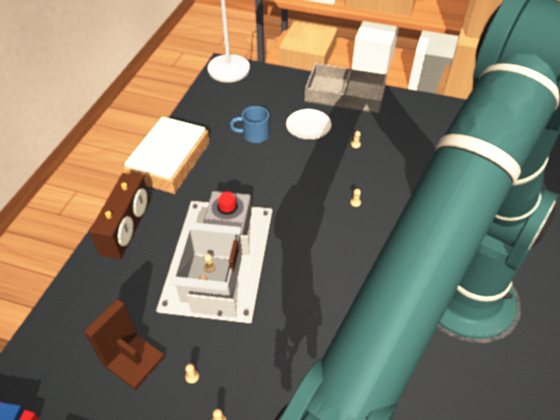

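Scene: red knob at (250,233), walnut tab at (313,256), plate corners about (205,266), (262,221), (349,291), (293,341); four table pawns, cup and saucer lie clear. Side: knob (227,202), tab (234,252), plate corners about (193,202), (272,208), (252,319), (160,310).

```bash
python3 - <<'E'
from h import *
a,b=load('scene'),load('side')
# red top: blob centre
p,e=tri(a,(250.6,233.3),b,(226.7,201.8)); print('knob',p.round(4),e)
for d,n in((a,'scene'),(b,'side')):
    print(n,'walnut',[x for x in blobs(d,[0,90,20],[14,255,130],30) if 180<x[1][0]<340 and 180<x[1][1]<330])
    hsv=cv2.cvtColor(d['color'],cv2.COLOR_RGB2HSV)
    m=cv2.inRange(hsv,np.array([0,0,120]),np.array([180,60,255])); 
    n_,l,st,c=cv2.connectedComponentsWithStats(m); 
    c0=proj(d,[p[0],p[1],0.1]); 
    i=max((i for i in range(1,n_) if 180<c[i][0]<330 and 180<c[i][1]<330),key=lambda i:st[i][4]); print(st[i],c[i])
    # rays to plane z=.008 then min area rect
    ys,xs=np.where(l==i); hull=cv2.convexHull(np.c_[xs,ys].astype(np.int32))[:,0]
    w=np.array([onz(d,h.astype(float),.008)[:2] for h in hull],np.float32)
    r=cv2.minAreaRect(w); print('rect',r); print(cv2.approxPolyDP(w[:,None],.03,True)[:,0].round(3).tolist())
for A,B in(((207,266),(193,203)),((262,222),(271,208)),((348,291),(252,318)),((293,341),(161,310)),((313,256),(234,252)),):
    print(A,tri(a,A,b,B), onz(a,A,.008).round(3),onz(b,B,.008).round(3))
for z,(u,v),(u2,v2) in((0,(248,137),(355,147)),(0,(299,172),(355,205)),(0,(367,358),(191,380)),(0,(414,358),(218,419)),(0.03,(172,175),(256,125))):
    print(onz(a,(u,v),z).round(3),onz(b,(u2,v2),z).round(3))
E
```

```text
knob [ 0.602  -0.0188  0.1017] 0.0006042395667129719
scene walnut [([242, 231, 18, 13, 43], [249.8, 238.8]), ([304, 245, 19, 22, 190], [312.8, 255.6]), ([145, 276, 70, 85, 2235], [181.6, 319.0])]
[ 202  217  149  132 7181] [275.25637098 284.30204707]
rect ((0.5949100255966187, 0.06849876046180725), (0.22773374617099762, 0.36436519026756287), 10.54280948638916)
[[0.460999995470047, 0.2280000001192093], [0.6740000247955322, 0.2639999985694885], [0.7319999933242798, -0.07000000029802322], [0.5199999809265137, -0.10999999940395355]]
side walnut [([230, 240, 8, 32, 144], [233.8, 255.0])]
[ 156  191  117  133 9380] [217.29339019 262.57739872]
rect ((0.597251296043396, 0.058833569288253784), (0.22438082098960876, 0.38806045055389404), 10.434473037719727)
[[0.5950000286102295, -0.1379999965429306], [0.515999972820282, -0.10700000077486038], [0.45399999618530273, 0.22499999403953552], [0.6610000133514404, 0.2680000066757202], [0.7329999804496765, -0.06300000101327896]]
(207, 266) (array([ 0.72426917, -0.05940607,  0.00622841]), np.float64(0.007468857244855041)) [ 0.726 -0.054  0.008] [ 0.724 -0.063  0.008]
(262, 222) (array([ 0.51980542, -0.10349563,  0.00617623]), np.float64(0.01242245141360361)) [ 0.523 -0.095  0.008] [ 0.519 -0.11   0.008]
(348, 291) (array([0.45734072, 0.21458414, 0.00067512]), np.float64(0.0059832111405754345)) [0.462 0.22  0.008] [0.455 0.215 0.008]
(293, 341) (array([0.65915401, 0.25714103, 0.01061577]), np.float64(0.006603316701552545)) [0.658 0.253 0.008] [0.66  0.259 0.008]
(313, 256) (array([0.52136579, 0.1390009 , 0.12821838]), np.float64(0.006106496088434025)) [0.472 0.082 0.008] [0.561 0.055 0.008]
[ 0.365 -0.43   0.   ] [ 0.362 -0.418  0.   ]
[ 0.318 -0.2    0.   ] [ 0.311 -0.195  0.   ]
[0.535 0.388 0.   ] [0.529 0.388 0.   ]
[0.443 0.455 0.   ] [0.445 0.445 0.   ]
[ 0.662 -0.391  0.03 ] [ 0.66  -0.389  0.03 ]
```

{"fn": "move_arm", "kwargs": {
  "motion": [
    [[-0.034,-0.0275,0,0,0,0,0.3],[-0.034,-0.0275,0,0,0,0,0.3],[-0.034,-0.0275,0,0,0,0,0.3],[-0.034,-0.0275,0,0,0,0,0.3],[-0.034,-0.0275,0,0,0,0,0.3]]
  ]
}}

```text
time: 0.65
eef_pos: [0.333, 0.4238, 0.2561]
tcp_rot: [0.171, 0.985, -0.0, -0.0]
ft_force: [1.4, 0.8, 0.1]
grip_width: 0.699
```

{"fn": "move_arm", "kwargs": {
  "motion": [
    [[-0.034,-0.0275,0,0,0,0,0.3],[-0.034,-0.0275,0,0,0,0,0.3],[-0.034,-0.0275,0,0,0,0,0.3],[-0.034,-0.0275,0,0,0,0,0.3],[-0.034,-0.0275,0,0,0,0,0.3]]
  ]
}}

```text
time: 1.15
eef_pos: [0.4468, 0.2372, 0.2563]
tcp_rot: [0.171, 0.985, 0.0, 0.0]
ft_force: [0.2, 0.6, -1.1]
grip_width: 0.701
```

{"fn": "move_arm", "kwargs": {
  "motion": [
    [[-0.034,-0.0275,0,0,0,0,0.3],[-0.034,-0.0275,0,0,0,0,0.3],[-0.034,-0.0275,0,0,0,0,0.3],[-0.014,-0.0175,0,0,0,0,0.3],[0,0,0,0,0,0,0.3]]
  ]
}}

```text
time: 1.65
eef_pos: [0.523, 0.1014, 0.2561]
tcp_rot: [0.174, 0.985, -0.001, 0.0]
ft_force: [0.3, 0.1, -0.3]
grip_width: 0.699
```

```bash
python3 - <<'E'
from h import *
d=shot('wrist','w1'); s=get_state(); print(s)
print(blobs(d,[0,130,60],[8,255,255]))
M=R.from_quat(s['tcp_rot']).as_matrix(); print(M.round(4)); print((M.T@(np.array([.602,-.0188,.117])-s['eef_pos'])).round(4))
E
```

```text
{'time': 1.7, 'joints': array([-0.47708613,  0.26835596,  0.25825888,  1.90548773, -0.08141732,
        0.97832381,  1.0421714 ]), 'qd': array([-0.0395023 , -0.0034965 , -0.04549591,  0.00619172, -0.00961851,
       -0.00152008, -0.00733254]), 'effort': array([ 1.65424783e+00, -3.92399347e+01,  3.31775934e+00, -2.38488436e+01,
        1.90801369e-01, -2.47516623e-02,  1.02363364e-01]), 'eef_pos': array([0.52210097, 0.10406794, 0.25603985]), 'tcp_rot': array([ 1.72389231e-01,  9.85028865e-01, -2.20975258e-04, -1.98190667e-04]), 'ft_force': array([-1.35193066,  1.61395346, -0.80104785]), 'torque': array([0.01925248, 0.00047582, 0.00923317]), 'grip_width': 0.6979807766816013}
[([200, 312, 15, 35, 236], [207.7, 330.1])]
[[-9.406e-01  3.396e-01 -5.000e-04]
 [ 3.396e-01  9.406e-01 -4.000e-04]
 [ 3.000e-04 -5.000e-04 -1.000e+00]]
[-0.1169 -0.0884  0.139 ]
```

View pics/w1.png

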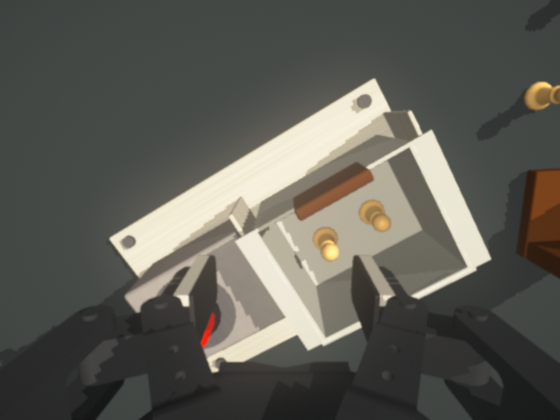

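Wrist view: tab at (334,192), the two bin pawns at (328,248) and (378,215), knob partly hidden behind the left finger at (208,330).

{"fn": "move_arm", "kwargs": {
  "motion": [
    [[-0.035,-0.0265,0,0,0,0,0.2],[-0.035,-0.0265,0,0,0,0,0.2],[-0.035,-0.0265,0.02,0,0,0,0.2],[-0.012,-0.009,0.02,0,0,0,0.2],[0,0,0,0,0,0,0.2]]
  ]
}}

```text
time: 2.2
eef_pos: [0.6012, -0.018, 0.2133]
tcp_rot: [0.172, 0.985, -0.001, -0.003]
ft_force: [-0.7, 0.4, 0.3]
grip_width: 0.801
```

```bash
python3 - <<'E'
from h import *
d=shot('wrist','w2'); s=get_state(); print(s['joints'],s['eef_pos'],s['torque'])
print(blobs(d,[0,130,60],[8,255,255]), proj(d,[.602,-.0188,.119]))
M=R.from_quat(s['tcp_rot']).as_matrix(); print(M.round(4)); print((M.T@(np.array([.602,-.0188,.117])-s['eef_pos'])).round(4))
w1=load('w1');a=load('scene');b=load('side'); print(tri(w1,(334,192),a,(312.8,255.6)),tri(w1,(334,192),b,(233.8,255)))
E
```

```text
[-0.26188101  0.43780788  0.30378533  1.77831691 -0.15664548  0.95275621
  1.33470541] [ 0.6013751  -0.01599858  0.21466376] [ 0.02410756 -0.01701414  0.06834789]
[([251, 185, 65, 69, 3395], [282.5, 219.5])] [282.24658681 226.43171861]
[[-9.419e-01  3.359e-01 -3.700e-03]
 [ 3.359e-01  9.419e-01  4.000e-04]
 [ 3.600e-03 -9.000e-04 -1.000e+00]]
[-0.0019 -0.0023  0.0977]
(array([0.52245444, 0.14144197, 0.12870718]), np.float64(0.00010419171092421535)) (array([0.52136855, 0.14147915, 0.12586369]), np.float64(0.0034706342575685505))
```

View pics/w2.png

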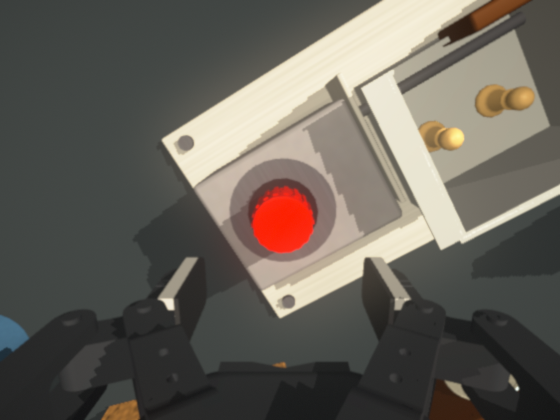

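Knob top centred near (283,221), 5 px above my estimate: about 2–3 mm toward tool +x, so I shift the target accordingly.

{"fn": "move_arm", "kwargs": {
  "motion": [
    [[0,-0.0023,0.025,0,0,0,0.2],[0,0,0.03,0,0,0,0.2],[0,0,0.025,0,0,0,0.2],[0,0,0.0177,0,0,0,0.2],[0,0,0,0,0,0,0.2]]
  ]
}}

```text
time: 2.75
eef_pos: [0.5998, -0.0159, 0.1171]
tcp_rot: [0.169, 0.986, 0.0, -0.002]
ft_force: [1.1, 0.2, 1.2]
grip_width: 0.796
```

{"fn": "move_arm", "kwargs": {
  "motion": [
    [[0,0,0,0,0,0,0.4],[0,0,0,0,0,0,0.6],[0,0,0,0,0,0,0.8],[0,0,0,0,0,0,1],[0,0,0,0,0,0,1]]
  ],
  "squeeze": 40
}}

```text
time: 3.25
eef_pos: [0.602, -0.0196, 0.1208]
tcp_rot: [0.171, 0.985, 0.0, 0.001]
ft_force: [-2.9, -1.2, 5.5]
grip_width: 0.447
```

{"fn": "move_arm", "kwargs": {
  "motion": [
    [[0,0,0,0,0,0,1],[0,0,0,0,0,0,1],[0,0,0,0,0,0,1],[0,0,0,0,0,0,1],[0,0,0,0,0,0,1]]
  ]
}}

```text
time: 3.75
eef_pos: [0.602, -0.0196, 0.1208]
tcp_rot: [0.171, 0.985, 0.0, 0.001]
ft_force: [-3.2, -1.4, 6.1]
grip_width: 0.454
```

```bash
cat > st.py <<'E'
from h import *
s=get_state(); M=R.from_quat(s['tcp_rot']).as_matrix()
print(s['time'],'p',s['eef_pos'].round(4),'f',s['ft_force'].round(2),'t',s['torque'].round(3),'g',round(s['grip_width'],3),'yaw',round(np.arctan2(M[1,1],M[0,1]),4),'tz',M[:,2].round(4),'j7',s['joints'][6].round(3))
E
python3 st.py
```

```text
3.75 p [ 0.602  -0.0196  0.1208] f [-3.21 -1.4   6.09] t [-0.435  0.664  0.055] g 0.454 yaw 1.228 tz [ 1.8e-03 -2.0e-04 -1.0e+00] j7 1.38
```

{"fn": "move_arm", "kwargs": {
  "motion": [
    [[0,0,-0.001,0,0,0.6,1],[0,0,-0.001,0,0,0.6,1],[0,0,-0.001,0,0,0.6,1],[0,0,0,0,0,0.6,1],[0,0,0,0,0,0.6,1]]
  ]
}}

```text
time: 4.25
eef_pos: [0.602, -0.0195, 0.1211]
tcp_rot: [0.197, 0.98, -0.0, 0.0]
ft_force: [4.7, -2.8, -10.6]
grip_width: 0.455
```

```bash
python3 st.py
```

```text
4.25 p [ 0.602  -0.0195  0.1211] f [  4.68  -2.79 -10.63] t [-0.667 -0.931  0.21 ] g 0.455 yaw 1.1747 tz [ 8.e-04 -8.e-04 -1.e+00] j7 1.334
```

{"fn": "move_arm", "kwargs": {
  "motion": [
    [[0,0,0,0,0,0.6,1],[0,0,0,0,0,0.6,1],[0,0,0,0,0,0.6,1],[0,0,0,0,0,0.6,1],[0,0,0,0,0,0.6,1]]
  ]
}}

```text
time: 4.75
eef_pos: [0.6019, -0.0196, 0.1211]
tcp_rot: [0.222, 0.975, -0.0, 0.0]
ft_force: [3.4, -3.4, -10.0]
grip_width: 0.453
```

```bash
python3 st.py
```

```text
4.75 p [ 0.6019 -0.0196  0.1211] f [  3.41  -3.43 -10.  ] t [-0.726 -0.856  0.179] g 0.453 yaw 1.1223 tz [ 7.e-04 -9.e-04 -1.e+00] j7 1.29
```

{"fn": "move_arm", "kwargs": {
  "motion": [
    [[0,0,0,0,0,0.6,1],[0,0,0,0,0,0.6,1],[0,0,0,0,0,0.6,1],[0,0,0,0,0,0.6,1],[0,0,0,0,0,0.6,1]]
  ]
}}

```text
time: 5.25
eef_pos: [0.6019, -0.0196, 0.1211]
tcp_rot: [0.248, 0.969, -0.0, 0.0]
ft_force: [4.5, -3.3, -10.2]
grip_width: 0.447
```

```bash
python3 st.py
```

```text
5.25 p [ 0.6019 -0.0196  0.1211] f [  4.55  -3.34 -10.16] t [-0.636 -0.88   0.199] g 0.447 yaw 1.0699 tz [ 7.e-04 -9.e-04 -1.e+00] j7 1.247
```

{"fn": "move_arm", "kwargs": {
  "motion": [
    [[0,0,0,0,0,0.6,1],[0,0,0,0,0,0.6,1],[0,0,0,0,0,0.6,1],[0,0,0,0,0,0.6,1],[0,0,0,0,0,0.6,1]]
  ]
}}

```text
time: 5.75
eef_pos: [0.6019, -0.0196, 0.121]
tcp_rot: [0.273, 0.962, -0.0, 0.0]
ft_force: [3.8, -3.7, -10.3]
grip_width: 0.451
```

```bash
python3 st.py
```

```text
5.75 p [ 0.6019 -0.0196  0.121 ] f [  3.76  -3.74 -10.32] t [-0.717 -0.877  0.203] g 0.451 yaw 1.0176 tz [ 7.e-04 -1.e-03 -1.e+00] j7 1.203
```

Steady at about 0.2 N m after 0.21 rad. Continuing, easing off the upward pull.

{"fn": "move_arm", "kwargs": {
  "motion": [
    [[0,0,0.001,0,0,0.6,1],[0,0,0.001,0,0,0.6,1],[0,0,0,0,0,0.6,1],[0,0,0,0,0,0.6,1],[0,0,0,0,0,0.6,1]]
  ]
}}

```text
time: 6.25
eef_pos: [0.602, -0.0196, 0.1209]
tcp_rot: [0.298, 0.954, 0.0, 0.001]
ft_force: [-1.1, -4.1, 6.6]
grip_width: 0.457
```

```bash
python3 st.py
```

```text
6.25 p [ 0.602  -0.0196  0.1209] f [-1.06 -4.12  6.57] t [-0.838  0.347  0.189] g 0.457 yaw 0.9651 tz [ 1.1e-03 -1.0e-04 -1.0e+00] j7 1.16
```

{"fn": "move_arm", "kwargs": {
  "motion": [
    [[0,0,0,0,0,0.6,1],[0,0,0,0,0,0.6,1],[0,0,0,0,0,0.6,1],[0,0,0,0,0,0.6,1],[0,0,0,0,0,0.6,1]]
  ]
}}

```text
time: 6.75
eef_pos: [0.602, -0.0197, 0.1209]
tcp_rot: [0.323, 0.946, 0.0, 0.001]
ft_force: [-1.3, -2.9, 6.2]
grip_width: 0.453
```

```bash
python3 st.py
```

```text
6.75 p [ 0.602  -0.0197  0.1209] f [-1.32 -2.87  6.23] t [-0.894  0.364  0.193] g 0.453 yaw 0.9126 tz [ 1.1e-03 -1.0e-04 -1.0e+00] j7 1.117
```

{"fn": "move_arm", "kwargs": {
  "motion": [
    [[0,0,0,0,0,0.6,1],[0,0,0,0,0,0.6,1],[0,0,0,0,0,0.6,1],[0,0,0,0,0,0.6,1],[0,0,0,0,0,0.6,1]]
  ]
}}

```text
time: 7.25
eef_pos: [0.602, -0.0197, 0.1209]
tcp_rot: [0.348, 0.938, 0.0, 0.001]
ft_force: [-1.5, -3.9, 6.0]
grip_width: 0.455
```

```bash
python3 st.py
```

```text
7.25 p [ 0.602  -0.0197  0.1209] f [-1.55 -3.89  5.97] t [-0.879  0.388  0.174] g 0.455 yaw 0.8602 tz [ 1.1e-03 -1.0e-04 -1.0e+00] j7 1.073
```

{"fn": "move_arm", "kwargs": {
  "motion": [
    [[0,0,0,0,0,0.6,1],[0,0,0,0,0,0.6,1],[0,0,0,0,0,0.6,1],[0,0,0,0,0,0.6,1],[0,0,0,0,0,0.6,1]]
  ]
}}

```text
time: 7.75
eef_pos: [0.6019, -0.0197, 0.1209]
tcp_rot: [0.372, 0.928, 0.0, 0.0]
ft_force: [-1.5, -4.0, 6.1]
grip_width: 0.454
```

```bash
python3 st.py
```

```text
7.75 p [ 0.6019 -0.0197  0.1209] f [-1.55 -3.98  6.1 ] t [-0.935  0.386  0.198] g 0.454 yaw 0.8079 tz [ 1.e-03 -1.e-04 -1.e+00] j7 1.03
```

{"fn": "move_arm", "kwargs": {
  "motion": [
    [[0,0,0,0,0,0.6,1],[0,0,0,0,0,0.6,1],[0,0,0,0,0,0.6,1],[0,0,0,0,0,0.6,1],[0,0,0,0,0,0.6,1]]
  ]
}}

```text
time: 8.25
eef_pos: [0.6019, -0.0197, 0.1209]
tcp_rot: [0.396, 0.918, 0.0, 0.0]
ft_force: [-2.3, -3.8, 6.3]
grip_width: 0.454
```

```bash
python3 st.py
```

```text
8.25 p [ 0.6019 -0.0197  0.1209] f [-2.25 -3.84  6.3 ] t [-0.868  0.429  0.145] g 0.454 yaw 0.7556 tz [ 1.e-03 -1.e-04 -1.e+00] j7 0.986
```

{"fn": "move_arm", "kwargs": {
  "motion": [
    [[0,0,0,0,0,0.6,1],[0,0,0,0,0,0.6,1],[0,0,0,0,0,0.6,1],[0,0,0,0,0,0.6,1],[0,0,0,0,0,0.6,1]]
  ]
}}

```text
time: 8.75
eef_pos: [0.6019, -0.0197, 0.1209]
tcp_rot: [0.42, 0.907, 0.0, 0.0]
ft_force: [-2.0, -4.3, 6.1]
grip_width: 0.453
```

```bash
python3 st.py
```

```text
8.75 p [ 0.6019 -0.0197  0.1209] f [-2.02 -4.34  6.14] t [-0.919  0.461  0.217] g 0.453 yaw 0.7031 tz [ 1.e-03 -1.e-04 -1.e+00] j7 0.943
```

{"fn": "move_arm", "kwargs": {
  "motion": [
    [[0,0,0,0,0,0.6,1],[0,0,0,0,0,0.6,1],[0,0,0,0,0,0.6,1],[0,0,0,0,0,0.6,1],[0,0,0,0,0,0.6,1]]
  ]
}}

```text
time: 9.25
eef_pos: [0.6019, -0.0197, 0.1209]
tcp_rot: [0.444, 0.896, 0.0, 0.0]
ft_force: [-2.1, -4.2, 6.2]
grip_width: 0.448
```

```bash
python3 st.py
```

```text
9.25 p [ 0.6019 -0.0197  0.1209] f [-2.1  -4.15  6.21] t [-0.937  0.442  0.186] g 0.448 yaw 0.6509 tz [ 9.e-04 -1.e-04 -1.e+00] j7 0.899
```

{"fn": "move_arm", "kwargs": {
  "motion": [
    [[0,0,0,0,0,0.6,1],[0,0,0,0,0,0.6,1],[0,0,0,0,0,0.6,1],[0,0,0,0,0,0.6,1],[0,0,0,0,0,0.6,1]]
  ]
}}

```text
time: 9.75
eef_pos: [0.6019, -0.0197, 0.1209]
tcp_rot: [0.467, 0.884, 0.0, 0.0]
ft_force: [-1.9, -2.7, 6.4]
grip_width: 0.455
```

```bash
python3 st.py
```

```text
9.75 p [ 0.6019 -0.0197  0.1209] f [-1.94 -2.74  6.4 ] t [-0.962  0.512  0.239] g 0.455 yaw 0.5985 tz [ 9.e-04 -0.e+00 -1.e+00] j7 0.856
```

{"fn": "move_arm", "kwargs": {
  "motion": [
    [[0,0,0,0,0,0.6,1],[0,0,0,0,0,0.6,1],[0,0,0,0,0,0.6,1],[0,0,0,0,0,0.6,1],[0,0,0,0,0,0.6,1]]
  ]
}}

```text
time: 10.25
eef_pos: [0.6018, -0.0197, 0.1209]
tcp_rot: [0.49, 0.872, 0.0, 0.0]
ft_force: [-1.2, -3.1, 6.7]
grip_width: 0.448
```

```bash
python3 st.py
```

```text
10.25 p [ 0.6018 -0.0197  0.1209] f [-1.15 -3.1   6.75] t [-0.913  0.552  0.229] g 0.448 yaw 0.5461 tz [ 9.e-04 -1.e-04 -1.e+00] j7 0.812
```

{"fn": "move_arm", "kwargs": {
  "motion": [
    [[0,0,0,0,0,0.6,1],[0,0,0,0,0,0.6,1],[0,0,0,0,0,0.6,1],[0,0,0,0,0,0.6,1],[0,0,0,0,0,0.6,1]]
  ]
}}

```text
time: 10.75
eef_pos: [0.6018, -0.0198, 0.1209]
tcp_rot: [0.513, 0.858, 0.0, 0.0]
ft_force: [-2.4, -3.4, 6.3]
grip_width: 0.453
```

```bash
python3 st.py
```

```text
10.75 p [ 0.6018 -0.0198  0.1209] f [-2.43 -3.39  6.28] t [-0.913  0.582  0.244] g 0.453 yaw 0.4938 tz [ 8.e-04 -0.e+00 -1.e+00] j7 0.769
```

{"fn": "move_arm", "kwargs": {
  "motion": [
    [[0,0,0,0,0,0.6,1],[0,0,0,0,0,0.6,1],[0,0,0,0,0,0.6,1],[0,0,0,0,0,0.6,1],[0,0,0,0,0,0.6,1]]
  ]
}}

```text
time: 11.25
eef_pos: [0.6018, -0.0198, 0.1209]
tcp_rot: [0.535, 0.845, 0.0, 0.0]
ft_force: [-2.1, -3.2, 6.8]
grip_width: 0.452
```

```bash
python3 st.py
```

```text
11.25 p [ 0.6018 -0.0198  0.1209] f [-2.07 -3.23  6.75] t [-0.861  0.524  0.115] g 0.452 yaw 0.4413 tz [ 8.e-04 -0.e+00 -1.e+00] j7 0.726
```

{"fn": "move_arm", "kwargs": {
  "motion": [
    [[0,0,0,0,0,0.6,1],[0,0,0,0,0,0.6,1],[0,0,0,0,0,0.6,1],[0,0,0,0,0,0.6,1],[0,0,0,0,0,0.6,1]]
  ]
}}

```text
time: 11.75
eef_pos: [0.6018, -0.0198, 0.1208]
tcp_rot: [0.557, 0.83, 0.0, 0.0]
ft_force: [-1.0, -3.8, 6.3]
grip_width: 0.452
```

```bash
python3 st.py
```

```text
11.75 p [ 0.6018 -0.0198  0.1208] f [-0.98 -3.82  6.33] t [-0.863  0.574  0.042] g 0.452 yaw 0.3884 tz [ 8.e-04  2.e-04 -1.e+00] j7 0.682
```

The dip has begun (0.24 → 0.12 → 0.04). Finer steps now.

{"fn": "move_arm", "kwargs": {
  "motion": [
    [[0,0,0,0,0,0.3,1],[0,0,0,0,0,0.3,1],[0,0,0,0,0,0.3,1],[0,0,0,0,0,0.3,1],[0,0,0,0,0,0.3,1]]
  ]
}}

```text
time: 12.25
eef_pos: [0.6018, -0.0197, 0.1208]
tcp_rot: [0.568, 0.823, 0.0, 0.0]
ft_force: [-2.2, -2.8, 6.2]
grip_width: 0.452
```

```bash
python3 st.py
```

```text
12.25 p [ 0.6018 -0.0197  0.1208] f [-2.16 -2.76  6.19] t [-0.884  0.554  0.049] g 0.452 yaw 0.3624 tz [ 8.e-04  2.e-04 -1.e+00] j7 0.661
```

{"fn": "move_arm", "kwargs": {
  "motion": [
    [[0,0,0,0,0,0.3,1],[0,0,0,0,0,0.3,1],[0,0,0,0,0,0.3,1],[0,0,0,0,0,0.3,1],[0,0,0,0,0,0.3,1]]
  ]
}}

```text
time: 12.75
eef_pos: [0.6018, -0.0198, 0.1209]
tcp_rot: [0.579, 0.815, 0.0, 0.0]
ft_force: [-1.4, -3.5, 5.7]
grip_width: 0.45
```

```bash
python3 st.py
```

```text
12.75 p [ 0.6018 -0.0198  0.1209] f [-1.4  -3.48  5.68] t [-0.872  0.563  0.026] g 0.45 yaw 0.3362 tz [ 8.e-04  2.e-04 -1.e+00] j7 0.639
```

{"fn": "move_arm", "kwargs": {
  "motion": [
    [[0,0,0,0,0,0.3,1],[0,0,0,0,0,0.3,1],[0,0,0,0,0,0.3,1],[0,0,0,0,0,0.3,1],[0,0,0,0,0,0.3,1]]
  ]
}}

```text
time: 13.25
eef_pos: [0.6018, -0.0197, 0.1209]
tcp_rot: [0.589, 0.808, 0.0, 0.0]
ft_force: [-2.1, -4.2, 6.8]
grip_width: 0.453
```

```bash
python3 st.py
```

```text
13.25 p [ 0.6018 -0.0197  0.1209] f [-2.14 -4.21  6.79] t [-0.894  0.565  0.078] g 0.453 yaw 0.3103 tz [ 8.e-04  2.e-04 -1.e+00] j7 0.617
```

{"fn": "move_arm", "kwargs": {
  "motion": [
    [[0,0,0,0,0,0.3,1],[0,0,0,0,0,0.3,1],[0,0,0,0,0,0.3,1],[0,0,0,0,0,0.3,1],[0,0,0,0,0,0.3,1]]
  ]
}}

```text
time: 13.75
eef_pos: [0.6018, -0.0198, 0.1209]
tcp_rot: [0.6, 0.8, 0.0, 0.0]
ft_force: [-1.0, -4.6, 6.3]
grip_width: 0.452
```

```bash
python3 st.py
```

```text
13.75 p [ 0.6018 -0.0198  0.1209] f [-1.02 -4.59  6.28] t [-0.852  0.563  0.117] g 0.452 yaw 0.2844 tz [ 7.e-04  1.e-04 -1.e+00] j7 0.596
```

{"fn": "move_arm", "kwargs": {
  "motion": [
    [[0,0,0,0,0,0.3,1],[0,0,0,0,0,0.3,1],[0,0,0,0,0,0.3,1],[0,0,0,0,0,0.3,1],[0,0,0,0,0,0.3,1]]
  ]
}}

```text
time: 14.25
eef_pos: [0.6017, -0.0198, 0.1208]
tcp_rot: [0.61, 0.792, 0.0, 0.0]
ft_force: [-2.2, -3.6, 7.4]
grip_width: 0.45
```

```bash
python3 st.py
```

```text
14.25 p [ 0.6017 -0.0198  0.1208] f [-2.16 -3.61  7.39] t [-0.923  0.598  0.17 ] g 0.45 yaw 0.2581 tz [ 7.e-04  1.e-04 -1.e+00] j7 0.574
```

{"fn": "move_arm", "kwargs": {
  "motion": [
    [[0,0,0,0,0,0.3,1],[0,0,0,0,0,0.3,1],[0,0,0,0,0,0.3,1],[0,0,0,0,0,0.2,1],[0,0,0,0,0,0.2,1]]
  ]
}}

```text
time: 14.75
eef_pos: [0.6017, -0.0198, 0.1208]
tcp_rot: [0.619, 0.785, 0.0, 0.0]
ft_force: [-3.3, -4.1, 7.2]
grip_width: 0.451
```

```bash
python3 st.py
```

```text
14.75 p [ 0.6017 -0.0198  0.1208] f [-3.26 -4.09  7.22] t [-0.938  0.652  0.143] g 0.451 yaw 0.2358 tz [ 6.e-04  0.e+00 -1.e+00] j7 0.556
```

{"fn": "move_arm", "kwargs": {
  "motion": [
    [[0,0,0,0,0,0.3,1],[0,0,0,0,0,0.3,1],[0,0,0,0,0,0.3,1],[0,0,0,0,0,0.2,1],[0,0,0,0,0,0.2,1]]
  ]
}}

```text
time: 15.25
eef_pos: [0.6017, -0.0198, 0.1209]
tcp_rot: [0.628, 0.778, 0.0, 0.0]
ft_force: [-2.4, -3.5, 6.6]
grip_width: 0.453
```

```bash
python3 st.py
```

```text
15.25 p [ 0.6017 -0.0198  0.1209] f [-2.43 -3.49  6.58] t [-0.953  0.683  0.365] g 0.453 yaw 0.2135 tz [ 5.e-04 -1.e-04 -1.e+00] j7 0.537
```

Torque rises at yaw 0.21: leaving the notch. The floor lies around 0.225–0.305, centre near 0.265; turning back 3°.

{"fn": "move_arm", "kwargs": {
  "motion": [
    [[0,0,0,0,0,-0.6,1],[0,0,0,0,0,-0.6,1],[0,0,0,0,0,-0.6,1],[0,0,0,0,0,-0.6,1],[0,0,0,0,0,-0.6,1]]
  ]
}}

```text
time: 15.75
eef_pos: [0.6017, -0.0198, 0.1208]
tcp_rot: [0.608, 0.794, 0.0, 0.0]
ft_force: [-2.4, -3.7, 6.6]
grip_width: 0.453
```

```bash
python3 st.py
```

```text
15.75 p [ 0.6017 -0.0198  0.1208] f [-2.4  -3.73  6.61] t [-0.845  0.534 -0.183] g 0.453 yaw 0.2645 tz [ 8.e-04  4.e-04 -1.e+00] j7 0.58
```

{"fn": "move_arm", "kwargs": {
  "motion": [
    [[0,0,0,0,0,0,0.9],[0,0,0,0,0,0,0.6],[0,0,0,0,0,0,0.35],[0,0,0,0,0,0,0.2],[0,0,0,0,0,0,0.2]]
  ]
}}

```text
time: 16.25
eef_pos: [0.6016, -0.0181, 0.1195]
tcp_rot: [0.607, 0.795, 0.0, -0.0]
ft_force: [-0.7, -0.7, -0.1]
grip_width: 0.796
```

{"fn": "move_arm", "kwargs": {
  "motion": [
    [[0,0,-0.02,0,0,0,0.2],[0,0,-0.03,0,0,0,0.2],[0,0,-0.03,0,0,0,0.4],[0,0,-0.02,0,0,0,0.8],[0,0,0,0,0,0,1]]
  ]
}}

```text
time: 16.75
eef_pos: [0.6033, -0.0187, 0.2225]
tcp_rot: [0.607, 0.795, 0.002, 0.002]
ft_force: [0.4, -0.5, -0.8]
grip_width: 0.294
```

```bash
python3 st.py; python3 - <<'E'
from h import *
s=get_state();M=R.from_quat(s['tcp_rot']).as_matrix();print(M.round(4));print(s['joints'])
y=.185;Rz=R.from_euler('z',y).as_matrix();O=np.array([.5845,.0745,0])
kO=np.array([.6015,-.0195,0])-Rz@[0,-.095,0];print('O',kO)
tab=np.array([.5215,.1400,.130]); print('tab pred',O+Rz@[-.05,.075,.13])
# back point: 18 mm behind tab centre, tip at z=.122
back=tab+Rz@[.022,0,0]; back[2]=.122+.025
print('target',back,'tool shift',(M.T@(back-s['eef_pos'])).round(4))
print('stand x yaw vs tool y',np.degrees(y-np.arctan2(M[1,1],M[0,1])))
E
```

```text
16.75 p [ 0.6033 -0.0187  0.2225] f [ 0.41 -0.51 -0.77] t [-0.009 -0.033 -0.032] g 0.294 yaw 0.2667 tz [ 0.0055  0.0013 -1.    ] j7 0.509
[[-2.635e-01  9.646e-01  5.500e-03]
 [ 9.646e-01  2.635e-01  1.300e-03]
 [-2.000e-04  5.700e-03 -1.000e+00]]
[-0.4674592   0.46251182  0.58690783  1.78735386 -0.30471447  0.97718573
  0.50886614]
O [0.58402508 0.07387894 0.        ]
tab pred [0.5215572  0.13902289 0.13      ]
target [0.5431246  0.14404682 0.147     ] tool shift [ 0.1729 -0.0156  0.0754]
stand x yaw vs tool y -4.680304412054155
```

{"fn": "move_arm", "kwargs": {
  "motion": [
    [[0.043,-0.0018,0,0,0,0,1],[0.043,-0.0018,0,0,0,0,1],[0.043,-0.0018,0,0,0,0,1],[0.043,-0.0018,0,0,0,0,1],[0,0,0,0,0,4.7,1]]
  ],
  "squeeze": 20
}}

```text
time: 17.25
eef_pos: [0.5463, 0.1527, 0.2178]
tcp_rot: [0.636, 0.772, -0.0, -0.002]
ft_force: [0.3, 0.1, -0.3]
grip_width: -0.009
```

{"fn": "move_arm", "kwargs": {
  "motion": [
    [[0,0,0.015,0,0,0,1],[0,0,0.015,0,0,0,1],[0,0,0,0,0,0,1],[0,0,0,0,0,0,1],[0,0,0,0,0,0,1]]
  ]
}}

```text
time: 17.75
eef_pos: [0.5498, 0.144, 0.1896]
tcp_rot: [0.64, 0.769, 0.0, 0.0]
ft_force: [-0.9, 0.5, -0.2]
grip_width: -0.002
```

```bash
python3 st.py; python3 - <<'E'
from h import *
d=shot('side','s2'); w=shot('wrist','w3')
c=cv2.resize(d['color'][170:350,130:330,::-1],None,fx=2.3,fy=2.3,interpolation=cv2.INTER_CUBIC)
cv2.imwrite('pics/v2.png',np.hstack([cv2.resize(w['color'][...,::-1],(440,330)),c[:330,:350]]))
s=get_state();M=R.from_quat(s['tcp_rot']).as_matrix()
print((M.T@(np.array([.551,.1455,.145])-s['eef_pos'])).round(4))
E
```

```text
17.75 p [0.5498 0.144  0.1896] f [-0.87  0.53 -0.16] t [-0.068  0.017  0.035] g -0.002 yaw 0.1829 tz [ 3.e-04 -2.e-04 -1.e+00] j7 0.14
[0.0008 0.0013 0.045 ]
```

View pics/v2.png

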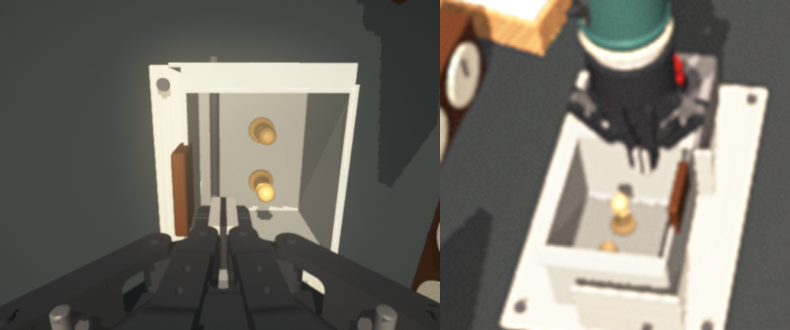

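Fingers stand behind the tab (tab at (180,190), closed tips at (222,200)), pawns clear and upright. Lowering, then pulling gently.

{"fn": "move_arm", "kwargs": {
  "motion": [
    [[0,0,0.015,0,0,0,1],[0,0,0.015,0,0,0,1],[0,0,0.013,0,0,0,1],[0,0,0.002,0,0,0,1],[0,0,0,0,0,0,1]]
  ]
}}

```text
time: 18.35
eef_pos: [0.549, 0.1447, 0.1436]
tcp_rot: [0.639, 0.769, -0.001, -0.0]
ft_force: [0.6, -0.8, -0.3]
grip_width: -0.0
```

{"fn": "move_arm", "kwargs": {
  "motion": [
    [[0,-0.002,0,0,0,0,1],[0,-0.002,0,0,0,0,1],[0,-0.002,0,0,0,0,1],[0,-0.002,0,0,0,0,1],[0,0,0,0,0,0,1]]
  ]
}}

```text
time: 18.85
eef_pos: [0.5412, 0.1435, 0.1448]
tcp_rot: [0.639, 0.769, 0.0, -0.0]
ft_force: [-1.1, 0.3, -0.2]
grip_width: -0.003
```

{"fn": "move_arm", "kwargs": {
  "motion": [
    [[0,-0.001,0,0,0,0,1],[0,-0.001,0,0,0,0,1],[0,-0.001,0,0,0,0,1],[0,0,0,0,0,0,1],[0,0,0,0,0,0,1]]
  ]
}}

```text
time: 19.35
eef_pos: [0.5397, 0.1431, 0.1448]
tcp_rot: [0.639, 0.769, 0.001, 0.001]
ft_force: [5.8, 1.2, -3.9]
grip_width: 0.0
```

```bash
python3 st.py
```

```text
19.35 p [0.5397 0.1431 0.1448] f [ 5.75  1.15 -3.94] t [ 0.231 -1.091  0.005] g 0.0 yaw 0.1842 tz [ 2.7e-03  3.0e-04 -1.0e+00] j7 0.175
```

{"fn": "move_arm", "kwargs": {
  "motion": [
    [[0,-0.001,0,0,0,0,1],[0,0,0,0,0,0,1],[0,0,0,0,0,0,1],[0,0,0,0,0,0,1],[0,0,0,0,0,0,1]]
  ]
}}

```text
time: 19.85
eef_pos: [0.5388, 0.1429, 0.1447]
tcp_rot: [0.639, 0.769, 0.001, 0.001]
ft_force: [4.9, 1.0, -3.5]
grip_width: 0.003
```

```bash
python3 st.py
```

```text
19.85 p [0.5388 0.1429 0.1447] f [ 4.86  0.99 -3.53] t [ 0.275 -1.102 -0.088] g 0.003 yaw 0.1842 tz [ 2.7e-03  2.0e-04 -1.0e+00] j7 0.175
```

{"fn": "move_arm", "kwargs": {
  "motion": [
    [[0,-0.001,0,0,0,0,1],[0,0,0,0,0,0,1],[0,0,0,0,0,0,1],[0,0,0,0,0,0,1],[0,0,0,0,0,0,1]]
  ]
}}

```text
time: 20.35
eef_pos: [0.5378, 0.1428, 0.1447]
tcp_rot: [0.639, 0.769, 0.001, 0.001]
ft_force: [5.0, 1.5, -4.2]
grip_width: -0.002
```

```bash
python3 st.py
```

```text
20.35 p [0.5378 0.1428 0.1447] f [ 5.02  1.55 -4.25] t [ 0.287 -1.15   0.043] g -0.002 yaw 0.1843 tz [ 2.8e-03  2.0e-04 -1.0e+00] j7 0.174
```

It moves steadily at about 5 N — free. Following the arc around the pivot (tool turns about −x, 1.2° and 2.4 mm per row).

{"fn": "move_arm", "kwargs": {
  "motion": [
    [[0,-0.002,0,-0.8,0,0,1],[0,-0.002,0,-1,0,0,1],[0,-0.002,0,-1,0,0,1],[0,-0.002,0,-1,0,0,1],[0,-0.002,0,-1,0,0,1]]
  ]
}}

```text
time: 20.85
eef_pos: [0.5283, 0.141, 0.1447]
tcp_rot: [0.638, 0.768, 0.034, 0.028]
ft_force: [6.4, 1.4, -5.0]
grip_width: -0.002
```

```bash
python3 st.py
```

```text
20.85 p [0.5283 0.141  0.1447] f [ 6.35  1.4  -4.97] t [ 0.199 -1.168  0.009] g -0.002 yaw 0.1842 tz [ 0.0865  0.0158 -0.9961] j7 0.174
```

{"fn": "move_arm", "kwargs": {
  "motion": [
    [[0,-0.0024,0,-1.2,0,0,1],[0,-0.0024,0,-1.2,0,0,1],[0,-0.0024,0,-1.2,0,0,1],[0,-0.0024,0,-1.2,0,0,1],[0,-0.0024,0,-1.2,0,0,1]]
  ]
}}

```text
time: 21.35
eef_pos: [0.5168, 0.1387, 0.1435]
tcp_rot: [0.636, 0.766, 0.074, 0.062]
ft_force: [6.8, 1.0, -3.6]
grip_width: -0.0
```

```bash
python3 st.py
```

```text
21.35 p [0.5168 0.1387 0.1435] f [ 6.82  0.99 -3.65] t [ 0.184 -1.016  0.043] g -0.0 yaw 0.1841 tz [ 0.1889  0.0349 -0.9814] j7 0.177
```

{"fn": "move_arm", "kwargs": {
  "motion": [
    [[0,-0.0024,0,-1.2,0,0,1],[0,-0.0024,0,-1.2,0,0,1],[0,-0.0024,0,-1.2,0,0,1],[0,-0.0024,0,-1.2,0,0,1],[0,-0.0024,0,-1.2,0,0,1]]
  ]
}}

```text
time: 21.85
eef_pos: [0.5054, 0.1367, 0.141]
tcp_rot: [0.632, 0.761, 0.114, 0.095]
ft_force: [6.8, 1.5, -2.3]
grip_width: -0.001
```

```bash
python3 st.py
```

```text
21.85 p [0.5054 0.1367 0.141 ] f [ 6.79  1.54 -2.3 ] t [ 0.186 -0.826  0.09 ] g -0.001 yaw 0.1841 tz [ 0.2889  0.0537 -0.9558] j7 0.19
```

{"fn": "move_arm", "kwargs": {
  "motion": [
    [[0,-0.0024,0,-1.2,0,0,1],[0,-0.0024,0,-1.2,0,0,1],[0,-0.0024,0,-1.2,0,0,1],[0,-0.0024,0,-1.2,0,0,1],[0,-0.0024,0,-1.2,0,0,1]]
  ]
}}

```text
time: 22.35
eef_pos: [0.4944, 0.1346, 0.1373]
tcp_rot: [0.626, 0.753, 0.154, 0.128]
ft_force: [6.0, 1.8, -2.1]
grip_width: -0.001
```

```bash
python3 st.py
```

```text
22.35 p [0.4944 0.1346 0.1373] f [ 6.    1.81 -2.09] t [ 0.146 -0.681 -0.016] g -0.001 yaw 0.1839 tz [ 0.3857  0.0717 -0.9198] j7 0.233
```

{"fn": "move_arm", "kwargs": {
  "motion": [
    [[0,-0.0024,0,-1.2,0,0,1],[0,-0.0024,0,-1.2,0,0,1],[0,-0.0024,0,-1.2,0,0,1],[0,-0.0024,0,-1.2,0,0,1],[0,-0.0024,0,-1.2,0,0,1]]
  ]
}}

```text
time: 22.85
eef_pos: [0.4844, 0.1344, 0.1395]
tcp_rot: [0.619, 0.751, 0.177, 0.147]
ft_force: [-0.4, -0.2, 0.9]
grip_width: 0.001
```

{"fn": "move_arm", "kwargs": {
  "motion": [
    [[0,-0.001,0,-0.5,0,0,1],[0,-0.001,0,-0.5,0,0,1],[0,-0.001,0,-0.5,0,0,1],[0,0,0,0,0,0,1],[0,0,0,0,0,0,1]]
  ]
}}

```text
time: 23.35
eef_pos: [0.4841, 0.1354, 0.1469]
tcp_rot: [0.621, 0.747, 0.183, 0.151]
ft_force: [0.1, 0.1, 0.3]
grip_width: -0.001
```

```bash
python3 st.py
```

```text
23.35 p [0.4841 0.1354 0.1469] f [0.12 0.12 0.25] t [-0.111  0.488  0.043] g -0.001 yaw 0.1838 tz [ 0.4533  0.0851 -0.8873] j7 1.071
```

```bash
python3 - <<'E'
from h import *
s=get_state(); print(s['joints'].round(3),s['qd'].round(3),s['eef_pos'],s['time'])
d=shot('side','s3'); a=shot('scene','a3'); c=lambda d,y,x:cv2.resize(d['color'][y:y+165,x:x+200,::-1],(400,330),interpolation=cv2.INTER_CUBIC)
cv2.imwrite('pics/v3.png',np.hstack([c(a,190,190),c(d,180,140)]))
E
```

```text
[-1.092  0.316  0.807  2.397 -1.291  0.149  1.071] [ 0.005  0.004 -0.004 -0.001  0.    -0.001  0.002] [0.48412614 0.13537266 0.14686777] 23.35
```

View pics/v3.png

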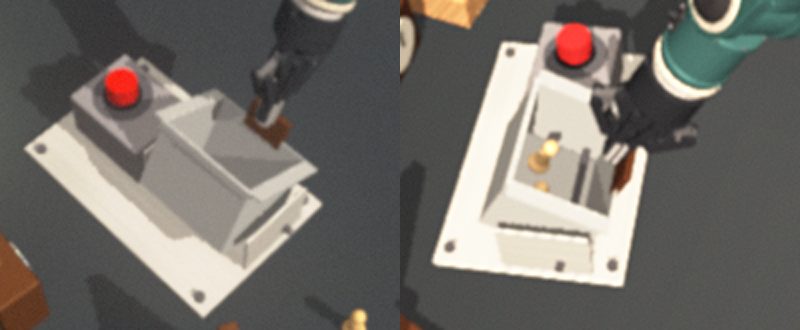

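The last tilt rows ran into joints 5 and 6's limits (−1.29, 0.15), so the tool slipped off upward; bin stands at about 0.5 rad, pawns inside. I back off away from the tab, untilting.

{"fn": "move_arm", "kwargs": {
  "motion": [
    [[0,0.003,-0.002,2,0,0,1],[0,0.004,-0.006,4,0,0,1],[0,0.004,-0.008,4,0,0,1],[0,0.004,-0.008,4,0,0,1],[0,0.004,-0.008,4,0,0,1]]
  ]
}}

```text
time: 23.95
eef_pos: [0.4908, 0.1367, 0.1839]
tcp_rot: [0.637, 0.767, 0.062, 0.052]
ft_force: [0.9, 0.1, 0.3]
grip_width: -0.001
```

```bash
python3 st.py; python3 -c "
from h import *
print(get_state()['joints'].round(3))"
```

```text
23.95 p [0.4908 0.1367 0.1839] f [0.87 0.07 0.26] t [0.005 0.122 0.03 ] g -0.001 yaw 0.1847 tz [ 0.1587  0.0287 -0.9869] j7 0.57
[-1.332  0.525  1.254  2.165 -0.757  0.77   0.57 ]
```

```bash
python3 - <<'E'
from h import *
s=get_state();M=R.from_quat(s['tcp_rot']).as_matrix()
t=np.array([.522,.1336,.19]);print((M.T@(t-s['eef_pos'])).round(4))
z=M[:,2]; Mt=R.from_euler('z',.185).as_matrix()@np.array([[0,1,0],[1,0,0],[0,0,-1.]])
print(R.from_matrix(M.T@Mt).as_rotvec(degrees=True))
# bin angle from tab in scene+side
a,b=load('a3'),load('s3')
for d in(a,b): print([x for x in blobs(d,[0,90,20],[14,255,130],30) if 180<x[1][0]<360 and 180<x[1][1]<330])
E
```

```text
[-0.0087  0.0307 -0.0011]
[ 9.27921733  0.05624491 -0.02410803]
[([242, 232, 18, 12, 43], [249.8, 239.1]), ([313, 239, 23, 25, 190], [324.4, 253.1]), ([145, 278, 70, 83, 2089], [182.8, 321.1])]
[([246, 255, 11, 20, 106], [250.7, 265.5])]
```

{"fn": "move_arm", "kwargs": {
  "motion": [
    [[-0.003,0.011,0,3.3,0,0,1],[-0.003,0.01,0,3,0,0,1],[-0.003,0.01,0,3,0,0,1],[0,0,0,0,0,0,1],[0,0,0,0,0,0,1]]
  ]
}}

```text
time: 24.45
eef_pos: [0.5227, 0.1327, 0.1865]
tcp_rot: [0.639, 0.769, 0.001, 0.001]
ft_force: [-0.2, 0.2, -0.8]
grip_width: -0.002
```

```bash
python3 - <<'E'
from h import *
s=get_state();M=R.from_quat(s['tcp_rot']).as_matrix();print(s['joints'].round(3),s['eef_pos'].round(4),M[:,2].round(3))
t=np.array([.522,.1336,.125]);print((M.T@(t-s['eef_pos'])).round(4))
w=shot('wrist','w4'); cv2.imwrite('pics/v4.png',w['color'][...,::-1])
E
```

```text
[-1.174  0.638  1.181  1.989 -0.711  1.007  0.537] [0.5227 0.1327 0.1865] [ 0.003  0.    -1.   ]
[ 0.001  -0.0007  0.0615]
```

View pics/v4.png

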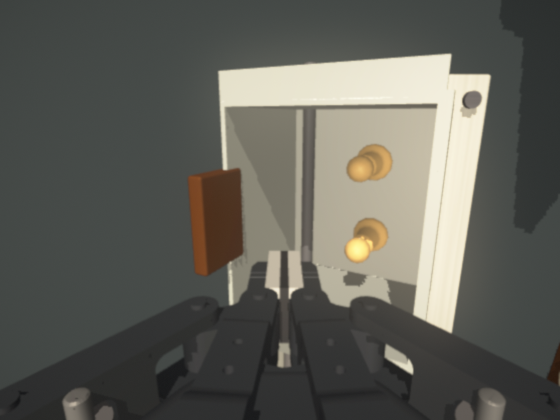

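Wrist view: fingers (285,255) are behind the tilted tab (217,220) with clear room; both pawns stand inside at (370,160), (365,240).

{"fn": "move_arm", "kwargs": {
  "motion": [
    [[0.002,0,0.015,0,0,0,1],[0.002,0,0.02,0,0,0,1],[0.002,0,0.02,0,0,0,1],[0,0,0.0065,0,0,0,1],[0,0,0,0,0,0,1]]
  ]
}}

```text
time: 25.0
eef_pos: [0.5208, 0.1393, 0.1245]
tcp_rot: [0.639, 0.769, 0.0, 0.0]
ft_force: [0.2, -0.5, 0.4]
grip_width: -0.003
```

{"fn": "move_arm", "kwargs": {
  "motion": [
    [[0,-0.003,0,0,0,0,1],[0,-0.003,0,0,0,0,1],[0,-0.003,0,0,0,0,1],[0,-0.003,0,0,0,0,1],[0,0,0,0,0,0,1]]
  ]
}}

```text
time: 25.5
eef_pos: [0.5098, 0.1372, 0.1257]
tcp_rot: [0.639, 0.769, 0.001, 0.001]
ft_force: [-0.4, -0.1, 0.4]
grip_width: -0.001
```

```bash
python3 st.py;python3 -c "
from h import *
print(get_state()['joints'].round(3))"
```

```text
25.5 p [0.5098 0.1372 0.1257] f [-0.45 -0.14  0.39] t [ 0.042  0.008 -0.035] g -0.001 yaw 0.1841 tz [ 0.0027  0.0014 -1.    ] j7 0.601
[-1.127  0.698  1.082  2.05  -0.812  0.899  0.601]
```

{"fn": "move_arm", "kwargs": {
  "motion": [
    [[0,-0.002,0,0,0,0,1],[0,-0.002,0,0,0,0,1],[0,-0.002,0,0,0,0,1],[0,-0.002,0,0,0,0,1],[0,-0.001,0,0,0,0,1]]
  ]
}}

```text
time: 26.0
eef_pos: [0.5012, 0.1354, 0.1255]
tcp_rot: [0.639, 0.769, 0.001, 0.001]
ft_force: [-0.1, 0.0, -1.0]
grip_width: 0.003
```

```bash
python3 st.py
```

```text
26.0 p [0.5012 0.1354 0.1255] f [-0.07  0.03 -0.97] t [-0.006  0.012  0.024] g 0.003 yaw 0.1841 tz [ 2.7e-03  9.0e-04 -1.0e+00] j7 0.603
```

{"fn": "move_arm", "kwargs": {
  "motion": [
    [[0,-0.001,0,0,0,0,1],[0,-0.001,0,0,0,0,1],[0,-0.001,0,0,0,0,1],[0,-0.001,0,0,0,0,1],[0,0,0,0,0,0,1]]
  ]
}}

```text
time: 26.5
eef_pos: [0.4973, 0.1347, 0.1255]
tcp_rot: [0.639, 0.769, 0.001, 0.001]
ft_force: [-0.4, 0.2, 0.4]
grip_width: 0.002
```

```bash
python3 st.py;python3 -c "
from h import *
print(get_state()['joints'].round(3))"
```

```text
26.5 p [0.4973 0.1347 0.1255] f [-0.45  0.17  0.38] t [-0.017  0.01  -0.003] g 0.002 yaw 0.1842 tz [ 0.0027  0.001  -1.    ] j7 0.605
[-1.145  0.682  1.091  2.08  -0.809  0.884  0.605]
```

Still free; continuing in 1 mm steps.

{"fn": "move_arm", "kwargs": {
  "motion": [
    [[0,-0.001,0,0,0,0,1],[0,-0.001,0,0,0,0,1],[0,-0.001,0,0,0,0,1],[0,-0.001,0,0,0,0,1],[0,0,0,0,0,0,1]]
  ]
}}

```text
time: 27.0
eef_pos: [0.4955, 0.1343, 0.1261]
tcp_rot: [0.639, 0.769, 0.003, 0.003]
ft_force: [5.6, 1.3, -1.7]
grip_width: 0.002
```

```bash
python3 st.py
```

```text
27.0 p [0.4955 0.1343 0.1261] f [ 5.58  1.27 -1.72] t [ 0.198 -1.321  0.01 ] g 0.002 yaw 0.1842 tz [ 0.0075  0.0011 -1.    ] j7 0.605
```

{"fn": "move_arm", "kwargs": {
  "motion": [
    [[0,-0.001,0,0,0,0,1],[0,-0.001,0,0,0,0,1],[0,-0.001,0,0,0,0,1],[0,0,0,0,0,0,1],[0,0,0,0,0,0,1]]
  ]
}}

```text
time: 27.5
eef_pos: [0.4929, 0.1338, 0.1263]
tcp_rot: [0.639, 0.769, 0.003, 0.003]
ft_force: [6.2, 1.7, -2.5]
grip_width: -0.003
```

```bash
python3 st.py
```

```text
27.5 p [0.4929 0.1338 0.1263] f [ 6.24  1.66 -2.52] t [ 0.272 -1.426  0.018] g -0.003 yaw 0.1842 tz [ 0.0082  0.0011 -1.    ] j7 0.606
```

{"fn": "move_arm", "kwargs": {
  "motion": [
    [[0,-0.001,0,0,0,0,1],[0,-0.001,0,0,0,0,1],[0,0,0,0,0,0,1],[0,0,0,0,0,0,1],[0,0,0,0,0,0,1]]
  ]
}}

```text
time: 28.0
eef_pos: [0.4909, 0.1334, 0.1262]
tcp_rot: [0.639, 0.769, 0.003, 0.003]
ft_force: [6.2, 1.3, -1.1]
grip_width: -0.0
```

```bash
python3 st.py
```

```text
28.0 p [0.4909 0.1334 0.1262] f [ 6.18  1.27 -1.06] t [ 0.225 -1.368 -0.054] g -0.0 yaw 0.1842 tz [ 0.008   0.0012 -1.    ] j7 0.607
```

{"fn": "move_arm", "kwargs": {
  "motion": [
    [[0,-0.001,0,0,0,0,1],[0,-0.001,0,0,0,0,1],[0,0,0,0,0,0,1],[0,0,0,0,0,0,1],[0,0,0,0,0,0,1]]
  ]
}}

```text
time: 28.5
eef_pos: [0.4889, 0.133, 0.1262]
tcp_rot: [0.639, 0.769, 0.003, 0.003]
ft_force: [5.8, 0.7, -0.9]
grip_width: -0.001
```

```bash
python3 st.py
```

```text
28.5 p [0.4889 0.133  0.1262] f [ 5.82  0.75 -0.93] t [ 0.26  -1.332  0.017] g -0.001 yaw 0.1841 tz [ 0.0079  0.0012 -1.    ] j7 0.607
```

{"fn": "move_arm", "kwargs": {
  "motion": [
    [[0,-0.001,0,0,0,0,1],[0,-0.001,0,0,0,0,1],[0,0,0,0,0,0,1],[0,0,0,0,0,0,1],[0,0,0,0,0,0,1]]
  ]
}}

```text
time: 29.0
eef_pos: [0.4869, 0.1327, 0.1262]
tcp_rot: [0.639, 0.769, 0.003, 0.003]
ft_force: [6.5, 1.2, -0.6]
grip_width: -0.003
```

```bash
python3 st.py
```

```text
29.0 p [0.4869 0.1327 0.1262] f [ 6.47  1.19 -0.59] t [ 0.232 -1.294  0.029] g -0.003 yaw 0.1842 tz [ 0.0078  0.0011 -1.    ] j7 0.608
```

{"fn": "move_arm", "kwargs": {
  "motion": [
    [[0,-0.001,0,0,0,0,1],[0,-0.001,0,0,0,0,1],[0,0,0,0,0,0,1],[0,0,0,0,0,0,1],[0,0,0,0,0,0,1]]
  ]
}}

```text
time: 29.5
eef_pos: [0.4848, 0.1323, 0.1262]
tcp_rot: [0.639, 0.769, 0.003, 0.003]
ft_force: [6.4, 2.0, -0.6]
grip_width: -0.002
```

```bash
python3 st.py; python3 -c "
from h import *
print(get_state()['joints'].round(3))"
```

```text
29.5 p [0.4848 0.1323 0.1262] f [ 6.4   1.96 -0.65] t [ 0.291 -1.254 -0.015] g -0.002 yaw 0.1843 tz [ 0.0076  0.0012 -1.    ] j7 0.608
[-1.167  0.663  1.103  2.113 -0.806  0.864  0.608]
```

{"fn": "move_arm", "kwargs": {
  "motion": [
    [[0,-0.001,0,0,0,0,1],[0,-0.001,0,0,0,0,1],[0,0,0,0,0,0,1],[0,0,0,0,0,0,1],[0,0,0,0,0,0,1]]
  ]
}}

```text
time: 30.0
eef_pos: [0.4828, 0.1319, 0.1262]
tcp_rot: [0.639, 0.769, 0.003, 0.002]
ft_force: [6.3, 0.9, -0.6]
grip_width: 0.002
```

```bash
python3 st.py
```

```text
30.0 p [0.4828 0.1319 0.1262] f [ 6.29  0.94 -0.62] t [ 0.245 -1.223 -0.008] g 0.002 yaw 0.1841 tz [ 0.0074  0.0012 -1.    ] j7 0.608
```

{"fn": "move_arm", "kwargs": {
  "motion": [
    [[0,-0.001,0,0,0,0,1],[0,-0.0005,0,0,0,0,1],[0,0,0,0,0,0,1],[0,0,0,0,0,0,1],[0,0,0,0,0,0,1]]
  ]
}}

```text
time: 30.5
eef_pos: [0.4814, 0.1316, 0.1262]
tcp_rot: [0.639, 0.769, 0.003, 0.002]
ft_force: [5.1, 1.5, -0.6]
grip_width: 0.001
```

```bash
python3 st.py
```

```text
30.5 p [0.4814 0.1316 0.1262] f [ 5.1   1.52 -0.56] t [ 0.213 -1.261  0.011] g 0.001 yaw 0.1841 tz [ 0.0075  0.0012 -1.    ] j7 0.609
```

{"fn": "move_arm", "kwargs": {
  "motion": [
    [[0,-0.001,0,0,0,0,1],[0,-0.001,0,0,0,0,1],[0,0,0,0,0,0,1],[0,0,0,0,0,0,1],[0,0,0,0,0,0,1]]
  ]
}}

```text
time: 31.0
eef_pos: [0.4795, 0.1313, 0.1262]
tcp_rot: [0.639, 0.769, 0.003, 0.003]
ft_force: [5.4, 2.2, -0.2]
grip_width: 0.002
```

```bash
python3 st.py
```

```text
31.0 p [0.4795 0.1313 0.1262] f [ 5.36  2.18 -0.23] t [ 0.194 -1.26  -0.062] g 0.002 yaw 0.1842 tz [ 0.0077  0.0012 -1.    ] j7 0.609
```

{"fn": "move_arm", "kwargs": {
  "motion": [
    [[0,-0.001,0,0,0,0,1],[0,-0.0005,0,0,0,0,1],[0,0,0,0,0,0,1],[0,0,0,0,0,0,1],[0,0,0,0,0,0,1]]
  ]
}}

```text
time: 31.5
eef_pos: [0.4791, 0.1312, 0.1266]
tcp_rot: [0.639, 0.769, 0.004, 0.003]
ft_force: [7.5, 1.6, -0.7]
grip_width: 0.0
```

```bash
python3 st.py; python3 - <<'E'
from h import *
b=shot('side','s5');a=shot('scene','a5'); c=lambda d,y,x:cv2.resize(d['color'][y:y+165,x:x+200,::-1],(400,330),interpolation=cv2.INTER_CUBIC)
cv2.imwrite('pics/v5.png',np.hstack([c(a,190,190),c(b,180,140)]))
for d in(a,b): print([x for x in blobs(d,[0,90,20],[14,255,130],30) if 180<x[1][0]<360 and 180<x[1][1]<330])
E
```

```text
31.5 p [0.4791 0.1312 0.1266] f [ 7.5   1.58 -0.74] t [ 0.287 -1.683  0.014] g 0.0 yaw 0.1841 tz [ 0.01    0.0014 -0.9999] j7 0.609
[([242, 232, 18, 12, 55], [250.4, 239.1]), ([315, 247, 23, 16, 150], [328.9, 254.7]), ([145, 277, 70, 84, 2210], [181.5, 319.2])]
[([218, 205, 13, 8, 34], [222.9, 209.9]), ([249, 255, 15, 23, 155], [256.6, 267.5])]
```

View pics/v5.png

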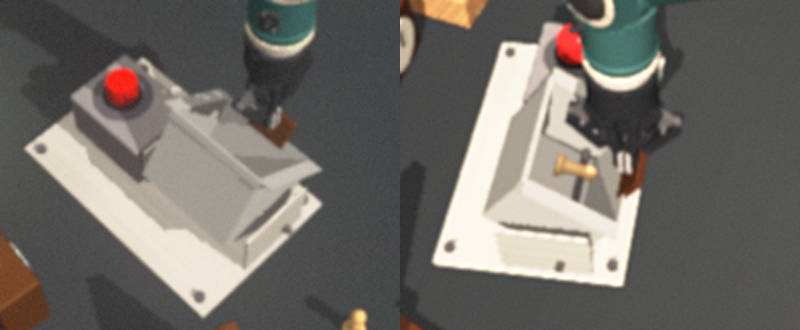

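Motion stalled as force rose: the stop is reached. A 1 mm confirm, then back off 6 mm and lift straight out.

{"fn": "move_arm", "kwargs": {
  "motion": [
    [[0,-0.001,0,0,0,0,1],[0,0,0,0,0,0,1],[0,0,0,0,0,0,1],[0,0,0,0,0,0,1],[0,0,0,0,0,0,1]]
  ]
}}

```text
time: 32.1
eef_pos: [0.4788, 0.1312, 0.1268]
tcp_rot: [0.639, 0.769, 0.004, 0.004]
ft_force: [9.9, 1.7, 0.2]
grip_width: -0.002
```

```bash
python3 st.py
```

```text
32.1 p [0.4788 0.1312 0.1268] f [9.91 1.73 0.18] t [ 0.399 -2.046  0.016] g -0.002 yaw 0.1842 tz [ 0.0115  0.0014 -0.9999] j7 0.61
```

{"fn": "move_arm", "kwargs": {
  "motion": [
    [[0,0.002,0,0,0,0,1],[0,0.002,0,0,0,0,1],[0,0.003,0,0,0,0,1],[0,0.001,0,0,0,0,1],[0,0,0,0,0,0,1]]
  ]
}}

```text
time: 32.6
eef_pos: [0.4821, 0.1319, 0.125]
tcp_rot: [0.639, 0.769, 0.001, 0.0]
ft_force: [-0.7, 0.3, 0.8]
grip_width: 0.004
```

{"fn": "move_arm", "kwargs": {
  "motion": [
    [[0,0,-0.01,0,0,0,1],[0,0,-0.02,0,0,0,1],[0,0,-0.03,0,0,0,1],[0,0,-0.03,0,0,0,1],[0,0,-0.03,0,0,0,1]]
  ]
}}

```text
time: 33.1
eef_pos: [0.4819, 0.1314, 0.2469]
tcp_rot: [0.639, 0.769, 0.001, 0.0]
ft_force: [0.2, 1.0, 0.8]
grip_width: -0.003
```

{"fn": "move_arm", "kwargs": {
  "motion": [
    [[0,0.03,0,0,0,0,1],[0,0.03,0,0,0,0,1],[0,0.02,0,0,0,0,1],[0,0,0,0,0,0,1],[0,0,0,0,0,0,1]]
  ]
}}

```text
time: 33.6
eef_pos: [0.5604, 0.1457, 0.2457]
tcp_rot: [0.64, 0.769, 0.001, 0.001]
ft_force: [0.2, -0.2, -0.3]
grip_width: 0.0
```

```bash
python3 st.py; python3 - <<'E'
from h import *
print(get_state()['joints'].round(3))
w=shot('wrist','w6');b=shot('side','s6');a=shot('scene','a6'); c=lambda d,y,x:cv2.resize(d['color'][y:y+165,x:x+200,::-1],(400,300),interpolation=cv2.INTER_CUBIC)
cv2.imwrite('pics/v6.png',np.vstack([np.hstack([c(a,190,190),c(b,180,140)]),np.hstack([cv2.resize(w['color'][...,::-1],(400,300)),cv2.resize(a['color'][...,::-1],(400,300))])]))
for d in(a,b,w): print([x for x in blobs(d,[0,90,20],[14,255,130],30) if 100<x[1][0]<360 and 100<x[1][1]<330])
Rz=R.from_euler('z',.185).as_matrix();O=np.array([.584,.074,0])
for th in(0,.54,.62):
    q=np.array([-.02,0,.1]);x=np.array([q[0]*np.cos(th)-q[2]*np.sin(th),0,q[0]*np.sin(th)+q[2]*np.cos(th)])
    P=O+Rz@(np.array([-.03,.075,.03])+x); print(th,P.round(4),[proj(d,P).round(1).tolist() for d in(a,b,w)])
E
```

```text
33.6 p [0.5604 0.1457 0.2457] f [ 0.24 -0.19 -0.32] t [-0.008 -0.031 -0.024] g 0.0 yaw 0.1831 tz [ 1.8e-03  2.0e-04 -1.0e+00] j7 0.467
[-1.166  0.628  1.219  1.845 -0.652  1.142  0.467]
[([90, 109, 66, 31, 86], [121.7, 125.0]), ([242, 232, 18, 12, 91], [250.1, 238.9]), ([315, 239, 23, 24, 319], [325.7, 250.7]), ([145, 277, 70, 84, 2248], [181.4, 318.8])]
[([89, 176, 63, 83, 1037], [117.6, 229.4]), ([249, 252, 16, 26, 236], [256.4, 264.5])]
[([146, 164, 52, 80, 3296], [172.3, 201.2])]
0 [0.5211 0.1385 0.13  ] [[312.6, 254.2], [233.5, 252.6], [227.9, 215.2]]
0.54 [0.4733 0.1296 0.1055] [[325.4, 248.1], [255.7, 261.4], [170.9, 206.5]]
0.62 [0.4676 0.1285 0.0998] [[326.9, 248.0], [258.4, 263.1], [165.9, 204.7]]
```

View pics/v6.png

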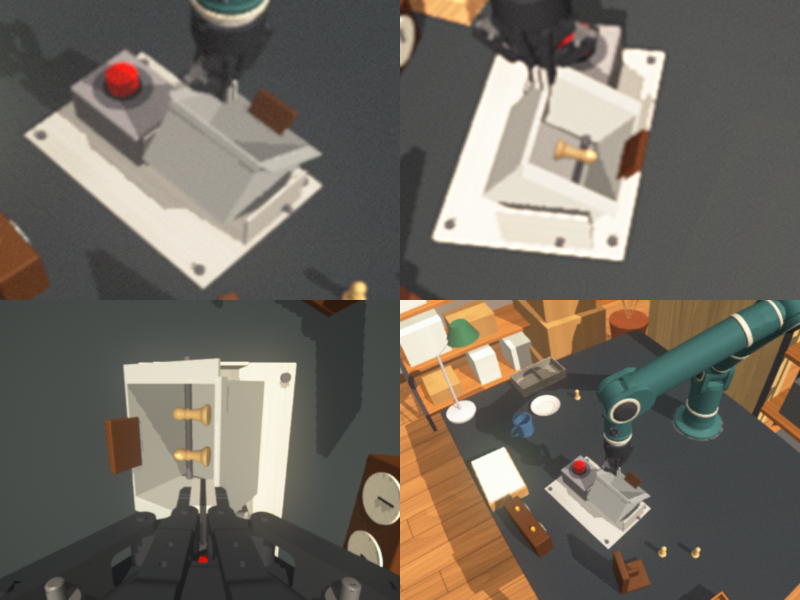

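The bin is tipped, both pawns lie inside, everything else stands as before. Checking the angle more closely from the tab's edges.

```bash
python3 - <<'E'
from h import *
Rz=R.from_euler('z',.185).as_matrix();O=np.array([.584,.074,0])
def P(th,q): 
    return O+Rz@(np.array([-.03,.075,.03])+np.array([q[0]*np.cos(th)-q[2]*np.sin(th),q[1],q[0]*np.sin(th)+q[2]*np.cos(th)]))
for n in('w6','a6','s6'):
    d=load(n); hsv=cv2.cvtColor(d['color'],cv2.COLOR_RGB2HSV); m=cv2.inRange(hsv,np.array([0,90,20]),np.array([14,255,150]))
    c0=proj(d,P(.58,[-.02,0,.1])); k,l,st,c=cv2.connectedComponentsWithStats(m); i=min((i for i in range(1,k) if st[i][4]>60),key=lambda i:np.hypot(*(c[i]-c0)))
    print(n,'meas bbox',st[i][0],st[i][1],st[i][0]+st[i][2],st[i][1]+st[i][3])
    # silhouette of the visible part (above the rim), corner-wise
    for th in(.46,.5,.54,.58,.62):
        q=np.array([proj(d,P(th,[x,y,z])) for x in(-.025,-.015) for y in(-.03,.03) for z in(.085,.112)])
        h=cv2.convexHull(q.astype(np.float32)); M=cv2.moments(h); print(th,q.min(0).round(1),q.max(0).round(1))
E
```

```text
w6 meas bbox 146 164 198 244
0.46 [156.2 166.4] [197.5 251. ]
0.5 [152.8 166. ] [194.8 249.7]
0.54 [149.8 165.5] [192.3 248.4]
0.58 [147.  165.1] [190. 247.]
0.62 [144.6 164.6] [187.8 245.6]
a6 meas bbox 315 239 338 263
0.46 [311.9 237.2] [335.8 260.6]
0.5 [312.6 237.1] [336.7 260.4]
0.54 [313.3 237. ] [337.5 260.3]
0.58 [313.9 237. ] [338.2 260.2]
0.62 [314.5 237.1] [338.9 260.1]
s6 meas bbox 249 252 265 278
0.46 [245.9 245.5] [259.1 274.8]
0.5 [247.1 246.4] [260.7 275.5]
0.54 [248.4 247.3] [262.2 276.3]
0.58 [249.6 248.2] [263.7 277.1]
0.62 [250.7 249.2] [265.1 277.9]
```

```bash
python3 -c "
from h import *
print(finish_job())"
```

```text
the job is handed in; nothing more can be done
None
```

I freed the bin, tipped it to its stop and handed the job in. Both pawns are still inside, at about 34 s of the 72 s allowed.

- **Knob:** I turned it clockwise, and the moment dipped about 0.85 rad in and rose again past 1.0 rad. I turned it back 3°, to about 0.96 rad from the start (the middle of the notch floor), and released it there.
- **Bin:** I hooked the tab with closed fingers, and it moved at about 5–7 N. At the end the force rose to about 10 N with almost no motion, which is the stop. The outer edges of the tab in three views fit about 0.60–0.62 rad. The tab's blob centres suggested only about 0.52–0.56 rad. I trusted the edges and the stop, because the blob centres include the side faces.
- **Pawns and table:** The last wrist view shows both pawns lying inside the bin; they toppled in there late in the tipping. By eye in the last scene view, the other things stood where they were. The arm is clear, with wrist force near 0.

**What went wrong:** At about 0.5 rad of tip, tilting the tool drove joints 5 and 6 onto their limits. They read −1.291 against −1.29, and 0.149 against 0.15, so about 0.001 rad past on each. The fingers also slipped off the tab. I backed off at once and finished the pull with the tool upright. I can't tell whether that 0.001 rad counts as a joint passing its range, which would fail the job.

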